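Shut up the pit box

ROBOT

A 6-joint arm with a two-finger parallel gripper is mounted at the origin on the work surface. World frame = base frame: x ahead of the robot, y to its left, z up, the work surface at z = 0. Lengths are in m, angles in rad, forces in N, time in s.
With the tool pointing down it reaches from about 0.375 to 0.9 m from the base axis. Payload 3.1 kg.
Tool frame: the origin (TCP) lies at the very end of the fingers, on their centre line; the grasp point (between the pads) lies 19 mm behind it; x points along the fingers, y is the direction in which the jaws open and shut, and the axes are right-handed (so a half turn about x gives the same grasp; the last joint's range is limited). The gripper opens to 85 mm and grips with 20 to 120 N. Pads are 22 mm wide; open, the fingers measure 114 mm over their backs; the gripper's body (76 mm by 85 mm) begins 54 mm behind the grasp point. The pads swing forward as they close: fully open they stand 13 mm farther back than shut.
Start: joints at [-1.472, 0.527, 1.433, -0, 1.181, -0.178], TCP at [0.171, -0.601, 0.231] pointing down, gripper open.
Joint ranges: [-3.08, 3.08], [-0.75, 2.2], [0.22, 2.44], [-1.43, 4.57], [0, 2.65], [-2.85, 2.85]. Speed limits (rad/s): [2.79, 2.79, 3.14, 3.14, 3.14, 3.14].

INTERFACE

Orientations are given as a unit quaternion [x, y, z, w].
In Python, from station import sense, snapshot, camera_model, sign_off gives the robot as it stands.
- The arm moves only by the tool step_arm, never from a script. Its argument "increments" is one flat list of numbers, 5 for each row, row after row: the shift along the tool's x, y, z in units of 60 mm (1.0 is 60 mm), then the turn about the tool's x in units of 5 degrees (1.0 is 5 degrees), then the closure, from 0 (fully open) to 1 (shut). A call has exactly 5 rows; each row is the pose to reach, as a shift and turn from the pose measured when the call began, along the tool's axes at that moment; what a row does not reach only later rows make up. A row lasts 1/8 s, in which the tool goes at most 62.5 mm and 10.7 degrees, less where a joint would pass 70% of its speed; a pose out of reach is approached as far as the arm can. A call with a gripper value outside its range is refused whole. The fingers move at their own pace and stop on an object; "grip_force" is the grip in N (left out, the last holds). Time passes only in rows, so rows that repeat a pose let the fingers close, or fill a call up. It gives the time, the measured TCP pose, the force and the opening at its end, in the units of the state.
- sense(): the state, without advancing time (a new reading comes with each control period).
- snapshot(name): name is "scene" or "side" or "wrist"; returns the picture (480x640x3 uint8, blue, green, red); there is no depth.
- camera_model(name): a dict with "vertical_fov" (degrees; the focal length in pixels is half the picture's height over the tangent of half this angle, whatever the lens; pixels are square), "cx", "cy" (the principal point, pixels), "R" (3x3) and "t" (3): a world point X has camera coordinates R X + t. Camera axes: x right, y down, z forward; pixel columns grow to the right and rows downward; lengths in m; the calibration is good to about 2 mm. A picture is of the moment at which its call begins: read the wrist's pose just before it. camera_model takes no time and is no camera call; for the wrist camera it gives the pose at the moment of the call.
- sign_off(): hands the job in, once; it reports no verdict.
The state is a dict: "t": time; "q": joint angles; "qd": joint speeds; "tau": joint torques, N m; "tcp_pos": TCP position; "tool_rot": TCP orientation; "force": force on the tool from outside, world axes, zero at the start; "ft_torque": the same for the moment, N m; "finger_gap": opening from 0.0 (shut) to 1.0 (fully open).
Only numpy, scipy, OpenCV 4.12 (cv2) and the standard library are available. Lean on these libraries where they do the work, as an engineer would, in place of code of your own. Each camera call takes 0.05 s, during which the arm holds its last target. There are 200 camera calls.

TASK

Shut up the wooden pit box on the club's bench: with the fingertips push both open drawers fully home, keeping the little racing cars standing in them, and only then fold the raised lid all the way down over the drawers, easing it shut rather than slamming it. Nothing is to be picked up; leave everything else on the bench where it stands.

Things in the scene. Friction and masses are not known exactly. Their poses are not given: they have to be found in the camera images.
- chest: the pit box: a heavy wooden chest fixed on the bench, 160 mm deep (its x), 300 mm wide (its y), 76 mm high without the lid. Origin at the centre of its underside; +x points from its drawer side to its hinge side (roughly away from the robot, yaw varies), y to its left, z up. The drawers' faces, when shut, are flush with its front at x = -80 mm. Its top is a shallow open tray of tyres and gears
- wide_drawer (a joint): how far the wide (left, 174 mm) drawer is pulled out, m: 0 = fully home, up to 0.08; it slides out along the chest's -x, with 1.5 N of friction, and stays where it is left
- wide_drawer_front (a point): centre of the outer face of the wide drawer's front; the face is 174 mm wide and 48 mm high, its middle 32 mm above the bench, its plane square to the chest's x; smooth light wood with a flush metal plate, no handle. The drawer is open at the top
- narrow_drawer (a joint): how far the narrow (right, 94 mm) drawer is pulled out, m: as for the wide one
- narrow_drawer_front (a point): centre of the outer face of the narrow drawer's front; 94 mm wide, 48 mm high, its middle 32 mm above the bench, otherwise as the wide one
- lid (a joint): angle of the lid, rad: 0 = shut (level), grows as it opens upward, at most 1.5 (nearly upright). A stiff hinge holds it wherever it is left; 2 to 4 N near its free edge moves it
- lid_hinge (a point): middle of the lid's hinge line, at the chest's far top edge (x = +80 mm, 76 mm above the bench); the line runs along the chest's y
- lid_edge (a point): middle of the lid's free edge, on its outer (upper when shut) face, 168 mm from the hinge. The lid is a wooden board 300 mm wide, 168 mm deep and 10 mm thick (the hinge line lies in its inner face, the outer face 10 mm off it), with a lip along the free edge that hangs 26 mm below the board when shut and drops in front of the drawers' top edges. Outer face 86 mm above the bench when shut
- car_wide: model racing car, bare metal, standing across the wide drawer, 68 mm long, 30 mm wide and 22 mm high; origin under its middle, nose to its +x, z up
- car_narrow: model racing car, grey with a rear wing, standing across the narrow drawer, 68 mm long, 30 mm wide and 22 mm high; origin under its middle, nose to its +x, z up
- bench_car_a: blue model racing car with a rear wing, on the bench in front of the chest, bystander, 68 mm long, 30 mm wide and 22 mm high; origin under its middle, nose to its +x, z up
- bench_car_b: green model racing car on the bench to the right of the chest, bystander, 68 mm long, 30 mm wide and 22 mm high; origin under its middle, nose to its +x, z up
- oil_bottle: small grey oil bottle, bystander, 36 mm across, 95 mm high, origin under its middle
- gear_jar: glass jar with a metal cap, bystander, 56 mm across, 60 mm high, origin under its middle
- mug: white mug, bystander, 76 mm across, 88 mm high, origin under its middle
- screwdriver: black-handled screwdriver lying on the bench, bystander, 150 mm long
There are look-alikes about, which are no part of the job. What is shaped like the car_narrow but purple is not meant.

How it is judged:
On the way, in this order (a step that is already met when the one before it is completed fails the run):
1. both drawers are fully home (within 4 mm) (value of joint each of wide_drawer, narrow_drawer below 0.004 m), for 0.2 s.
2. then the lid is folded shut (within 0.05 rad) (value of joint lid below 0.05 rad), for 0.2 s.
At the end, for the whole second after the job is handed in: both drawers within 4 mm of fully home, the lid within 0.05 rad of shut, and each car at rest, upright (within 0.3 rad) in its own drawer (all of step 1 and value of joint lid below 0.05 rad and x of car_wide in the frame of chest between -0.07 and 0.065 m and y of car_wide in the frame of chest between -0.034 and 0.14 m and z of each of car_wide, car_narrow in the frame of chest below 0.03 m and angle between each of car_wide, car_narrow's own z axis and vertical below 0.3 rad and linear speed of each of car_wide, car_narrow below 0.02 m/s and x of car_narrow in the frame of chest between -0.07 and 0.065 m and y of car_narrow in the frame of chest between -0.14 and -0.046 m); the robot touches nothing.
It fails at once if the lid is slammed (closing faster than 3 rad/s) (velocity of joint lid below -3 rad/s).
It fails at once if a car in a drawer is tipped over (0.6 rad) or lifted out (origin over 45 mm) (angle between any of car_wide, car_narrow's own z axis and vertical above 0.6 rad or height (world z) of any of car_wide, car_narrow above 0.045 m).
It fails at once if something else on the bench is moved by more than 20 mm (distance of any of bench_car_a, bench_car_b, oil_bottle, gear_jar, mug, screwdriver from where it was at the start of the episode above 0.02 m).
It also fails if it takes over 51 s, if anything falls off the work surface, if the arm or the gripper's body presses on something with over 40 N, if the wrist force passes 120 N, or if a joint passes its speed limit or range.

## Working session

There is one attempt and no reset: what is moved stays moved. The work goes in short steps, Python scripts to look and compute and a tool call to move; the robot and the scene stay as the last step left them, time stands still between calls to the robot, and variables do not carry over. Pictures are saved under pics/ and viewed, about 8 in all and at most 12, crops included, and the job is handed in when it is done.

Besides the shell and the picture viewer there is one more tool, called by a JSON object that holds its "api" and its "payload", one argument or row to a line. step_arm: Moves the arm, as the interface text tells. Its arguments: {"type":"object","properties":{"increments":{"type":"array","items":{"type":"number"}},"grip_force":{"type":"number"}},"required":["increments"]}

```bash
mkdir -p pics; ls
python3 - <<'E'
from station import *
import cv2
s=sense();print(s)
for n in("scene","side"):
    cv2.imwrite(f"pics/{n}0.png",snapshot(n));print(n,camera_model(n))
E
```

```text
pics
{'t': 0.0, 'q': array([-1.47148347e+00,  5.28430928e-01,  1.43392099e+00, -1.96120957e-05,
        1.18138694e+00, -1.78499599e-01]), 'qd': array([ 0.00108476,  0.00048595, -0.00031915,  0.00013375, -0.0004437 ,
        0.00051087]), 'tau': array([-2.88963733e-03, -4.42362213e+01, -1.78024507e+01, -2.68997892e-04,
        8.46293871e-03, -1.73140734e-05]), 'tcp_pos': array([ 0.17135847, -0.60029941,  0.23034932]), 'tool_rot': array([ 0.70031881,  0.09866699, -0.70027155,  0.09715008]), 'force': array([-0.35896875,  0.19701489,  0.11752454]), 'ft_torque': array([-0.03661295, -0.05587031, -0.03060291]), 'finger_gap': 1.0048802066667373}
scene {'vertical_fov': 48.245356255101484, 'cx': 319.68565554681715, 'cy': 242.89817311936724, 'R': array([[ 0.97854661,  0.20560182, -0.01320723],
       [ 0.17596362, -0.86738711, -0.46548513],
       [-0.10716037,  0.4531749 , -0.88495715]]), 't': array([-0.50259101, -0.05350025,  1.01006561])}
side {'vertical_fov': 53.9385019469175, 'cx': 309.7444052955739, 'cy': 233.38871953351028, 'R': array([[ 0.99766235, -0.06828719,  0.0025876 ],
       [-0.03367331, -0.52420456, -0.85092637],
       [ 0.05946381,  0.84885007, -0.5252786 ]]), 't': array([-0.51633516,  0.09661811,  0.79554254])}
```

View pics/scene0.png

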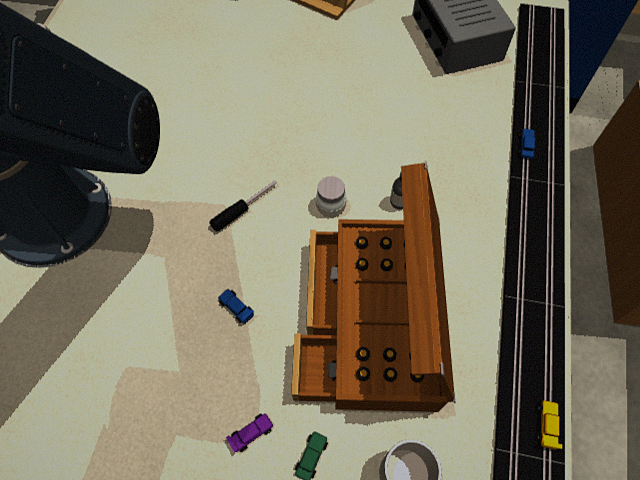

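View pics/side0.png

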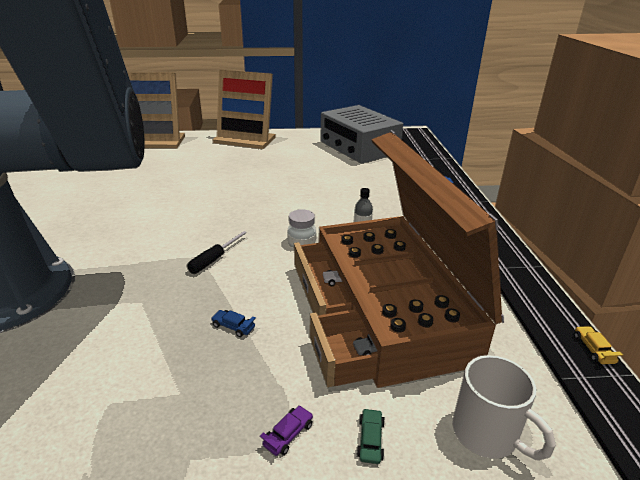

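The scene view shows the chest's front-top edge running from about (339,220) to (338,403). The wide drawer face is at columns 308–311 and the narrow one at 293–297. The lid stands nearly upright, and the blue car is in front at (236,305). In the side view both cars sit at the back of their drawers. I'll enlarge both views to get exact corners.

Run:
```python
import cv2,numpy as np
a=cv2.imread("pics/scene0.png")[150:420,280:470];b=cv2.imread("pics/side0.png")[120:400,280:510]
a=cv2.resize(a,None,fx=2,fy=2,interpolation=cv2.INTER_CUBIC)
b=cv2.resize(b,None,fx=1.8,fy=1.8,interpolation=cv2.INTER_CUBIC)
o=np.zeros((560,800,3),np.uint8);o[:a.shape[0],:380]=a;o[:b.shape[0],384:384+b.shape[1]]=b[:,:416];cv2.imwrite("pics/c1.png",o)
```

```text
(no output)
```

View pics/c1.png

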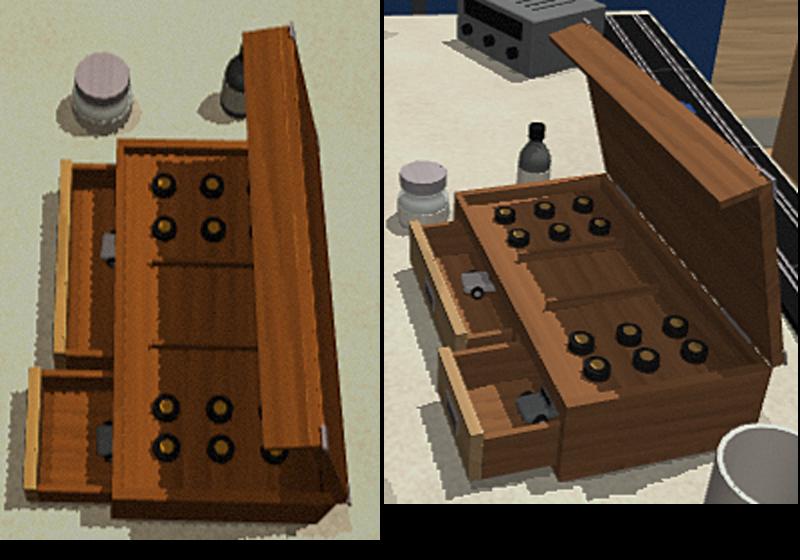

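```bash
cat > h.py <<'E'
import numpy as np
from station import camera_model
CM={n:camera_model(n) for n in("scene","side")}
def ray(n,p,cm=None):
    c=cm or CM[n];f=240/np.tan(np.radians(c["vertical_fov"]/2))
    d=c["R"].T@np.array([(p[0]-c["cx"])/f,(p[1]-c["cy"])/f,1]);return -c["R"].T@c["t"],d/np.linalg.norm(d)
def atz(n,p,z):
    o,d=ray(n,p);return o+d*(z-o[2])/d[2]
def tri(a,b):
    (o1,d1),(o2,d2)=ray("scene",a),ray("side",b)
    s=np.linalg.lstsq(np.c_[d1,-d2],o2-o1,rcond=None)[0]
    p,q=o1+s[0]*d1,o2+s[1]*d2;return (p+q)/2,np.linalg.norm(p-q)
E
python3 - <<'E'
from h import *
np.set_printoptions(precision=4,suppress=True)
P={'chFL':((118,139),(455,193),.076),'chFR':((113,498),(568,406),.076),'chFRbot':((113,518),(558,480),0),'wL':((62,162),(410,222),.056),'wR':((55,353),(458,347),.056),
'nL':((28,369),(440,347),.056),'nR':((26,490),(472,437),.056),'lipL':((244,33),(550,37),.2),'lipR':((264,447),(722,200),.2),'edgeL':((292,25),(585,20),.24),'edgeR':((325,435),(773,182),.24),'hingeR':((347,500),(783,362),.076)}
for k,(a,b,z) in P.items():
    a=(280+a[0]/2,150+a[1]/2);b=(280+(b[0]-384)/1.8,120+b[1]/1.8)
    print(k,*tri(a,b),atz('scene',a,z)[:2],atz('side',b,z)[:2])
for k,a,b in(('blue',(236,305),(233,322)),('purple',(250,433),(289,430)),('green',(312,455),(371,436))):print(k,atz('scene',a,.015),atz('side',b,.015))
for k,p,z in(('jar',(330,195),.05),('bottle',(398,190),.05),('sd',(228,217),.01),('mug',(413,465),.085),('bluefar',(253,318),.012)):print(k,atz('scene',p,z))
for n in CM:print(-CM[n]["R"].T@CM[n]["t"])
E
```

```text
chFL [0.5375 0.0543 0.0719] 0.0016057402861356952 [0.5371 0.0522] [0.5376 0.047 ]
chFR [ 0.5906 -0.2415  0.0753] 0.0011268467160506388 [ 0.59   -0.2414] [ 0.5909 -0.2424]
chFRbot [ 0.5907 -0.2406 -0.0012] 0.0008473894301962753 [ 0.5911 -0.241 ] [ 0.59   -0.2415]
wL [0.4924 0.033  0.0534] 0.0008244923402114795 [0.4924 0.0318] [0.4927 0.0288]
wR [ 0.5234 -0.1313  0.0367] 0.0038837879940633183 [ 0.5236 -0.137 ] [ 0.5229 -0.1542]
nL [ 0.5074 -0.1551  0.0582] 0.002765203663029156 [ 0.5057 -0.154 ] [ 0.5088 -0.1532]
nR [ 0.5249 -0.2439  0.052 ] 0.00018657028597122464 [ 0.5254 -0.2447] [ 0.5243 -0.2476]
lipL [0.6242 0.072  0.2242] 0.001488992067530424 [0.624  0.0902] [0.6383 0.1353]
lipR [ 0.6763 -0.2258  0.2292] 0.002011763713732375 [ 0.6785 -0.2173] [ 0.6993 -0.1799]
edgeL [0.6561 0.0751 0.2385] 0.0010379471669950127 [0.6555 0.0741] [0.6555 0.0704]
edgeR [ 0.7112 -0.2136  0.2339] 0.004747893673118008 [ 0.7082 -0.2143] [ 0.7077 -0.2249]
hingeR [ 0.7552 -0.2098  0.0775] 0.002629159711317278 [ 0.7543 -0.2088] [ 0.7573 -0.2089]
blue [ 0.3928 -0.1109  0.015 ] [ 0.3936 -0.1196  0.015 ]
purple [ 0.4705 -0.3048  0.015 ] [ 0.4719 -0.3099  0.015 ]
green [ 0.5686 -0.316   0.015 ] [ 0.5664 -0.3241  0.015 ]
jar [0.5093 0.114  0.05  ]
bottle [0.6273 0.1487 0.05  ]
sd [0.329  0.0549 0.01  ]
mug [ 0.7074 -0.3076  0.085 ]
bluefar [ 0.4264 -0.1264  0.012 ]
[ 0.6095 -0.4008  0.8623]
[ 0.4711 -0.6599  0.5014]
```

The geometry is consistent: the front edge measures 299 mm and the yaw is about 10°. The wide drawer is open about 48 mm, the narrow one about 66 mm, and the lid angle is about 1.28 rad. Next is a helper that converts chest-frame targets to tool increments.

```bash
cat > g.py <<'E'
import sys,numpy as np
from station import sense
from scipy.spatial.transform import Rotation as Ro
np.set_printoptions(precision=3,suppress=True)
X=np.array([.984,.177,0]);Y=np.array([-.177,.984,0]);C=np.array([.6427,-.0803,0])
s=sense();R=Ro.from_quat(s["tool_rot"]).as_matrix();p=s["tcp_pos"]
r=p-C;print("t",s["t"],"chest tcp",np.array([r@X,r@Y,p[2]]),"F chest",np.array([s["force"]@X,s["force"]@Y,s["force"][2]]),"gap",s["finger_gap"],"q6",s["q"][5])
z=R[:,2];print("tool axes in chest (rows x,y,z)\n",R.T@np.c_[X,Y,[0,0,1]])
# turn about tool x to bring tool z onto +-chest X
zt=R.T@X;a=np.degrees(np.arctan2(-zt[1],zt[2]));print("turn units to z=+X",a/5,"to z=-X",(a-180*np.sign(a))/5)
for t in sys.argv[1:]:
    v=np.array(eval(t),float);w=C+v[0]*X+v[1]*Y+[0,0,v[2]]
    print(t,"world",w,"units",R.T@(w-p)/.06)
def lid(th,r=.15):return [.08-r*np.cos(th)+.01*np.sin(th)+.011,.076+r*np.sin(th)+.01*np.cos(th)]
E
python3 g.py "[-.19,-.095,.23]" "[-.19,-.095,.042]"
```

```text
t 0.1 chest tcp [-0.556 -0.428  0.23 ] F chest [-0.189  1.227  0.56 ] gap 0.9960908798093677 q6 -0.17855483392479043
tool axes in chest (rows x,y,z)
 [[ 0.     0.002 -1.   ]
 [ 0.1   -0.995 -0.002]
 [-0.995 -0.1   -0.   ]]
turn units to z=+X -34.85555564230109 to z=-X 1.14444435769891
[-.19,-.095,.23] world [ 0.473 -0.207  0.23 ] units [ 0.019 -4.921 -6.624]
[-.19,-.095,.042] world [ 0.473 -0.207  0.042] units [ 3.152 -4.915 -6.623]
```

{"api": "step_arm", "payload": {
  "increments": [0, -0.7, -0.9, 0.25, 1, 0, -1.4, -1.8, 0.5, 1, 0, -2.1, -2.7, 0.75, 1, 0, -2.8, -3.6, 1, 1, 0, -3.4, -4.5, 1.15, 1],
  "grip_force": 30
}}

```text
t: 0.72
tcp_pos: [0.359, -0.3487, 0.2307]
tool_rot: [-0.704, -0.063, 0.704, -0.061]
force: [-0.4, -0.6, -0.5]
finger_gap: 0.0
```

```bash
python3 g.py "[-.19,-.095,.12]" "[-.19,-.095,.042]"
```

```text
t 0.725 chest tcp [-0.327 -0.214  0.231] F chest [-0.475 -0.541 -0.549] gap 1.153661155006211e-05 q6 0.3987240684887233
tool axes in chest (rows x,y,z)
 [[ 0.     0.002 -1.   ]
 [-0.002 -1.    -0.002]
 [-1.     0.002 -0.   ]]
turn units to z=+X 35.980809852348 to z=-X -0.019190147651994494
[-.19,-.095,.12] world [ 0.473 -0.207  0.12 ] units [ 1.85  -1.982 -2.276]
[-.19,-.095,.042] world [ 0.473 -0.207  0.042] units [ 3.15  -1.979 -2.276]
```

{"api": "step_arm", "payload": {
  "increments": [0.2, -0.7, -0.8, 0, 1, 0.6, -1.4, -1.6, 0, 1, 1.4, -1.98, -2.28, 0, 1, 2.3, -1.98, -2.28, 0, 1, 3.1, -1.98, -2.28, 0, 1]
}}

```text
t: 1.35
tcp_pos: [0.4735, -0.2058, 0.0433]
tool_rot: [0.704, 0.064, -0.704, 0.062]
force: [0.2, -0.5, -0.3]
finger_gap: 0.0
```

```bash
python3 g.py "[-.157,-.095,.042]" "[-.091,-.095,.042]"; python3 -c "
from station import *;import cv2;cv2.imwrite('pics/s2.png',snapshot('side')[180:420,220:520])"
```

```text
t 1.35 chest tcp [-0.189 -0.094  0.043] F chest [ 0.104 -0.513 -0.329] gap 7.467527781949305e-05 q6 0.761167974475115
tool axes in chest (rows x,y,z)
 [[ 0.     0.002 -1.   ]
 [ 0.001 -1.    -0.002]
 [-1.    -0.001 -0.   ]]
turn units to z=+X -35.98642584972789 to z=-X 0.013574150272114593
[-.157,-.095,.042] world [ 0.505 -0.202  0.042] units [ 0.021  0.024 -0.53 ]
[-.091,-.095,.042] world [ 0.57  -0.19   0.042] units [ 0.022  0.025 -1.63 ]
```

View pics/s2.png

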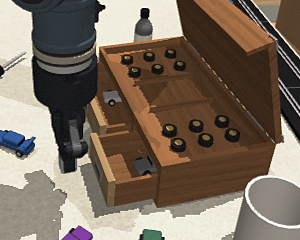

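The fingertips are in front of the narrow drawer's centre (crop pixel about (68,160)) and clear of the purple, blue and green cars. Now I'll push slowly.

{"api": "step_arm", "payload": {
  "increments": [0, 0, -0.2, 0, 1, 0, 0, -0.38, 0, 1, 0, 0, -0.48, 0, 1, 0, 0, -0.58, 0, 1, 0, 0, -0.68, 0, 1]
}}

```text
t: 2.02
tcp_pos: [0.5097, -0.1967, 0.037]
tool_rot: [-0.701, -0.067, 0.708, -0.059]
force: [-1.6, -1.0, 1.3]
finger_gap: 0.003
```

{"api": "step_arm", "payload": {
  "increments": [0, 0, -0.1, 0, 1, 0, 0, -0.2, 0, 1, 0, 0, -0.3, 0, 1, 0, 0, -0.4, 0, 1, 0, 0, -0.5, 0, 1]
}}

```text
t: 2.65
tcp_pos: [0.5395, -0.1912, 0.0366]
tool_rot: [-0.701, -0.067, 0.708, -0.059]
force: [-2.0, 0.1, 1.5]
finger_gap: 0.001
```

```bash
python3 g.py "[-.091,-.095,.042]"
```

```text
t 2.65 chest tcp [-0.121 -0.091  0.037] F chest [-1.956  0.497  1.542] gap 0.0005409415183979958 q6 0.8522311349411119
tool axes in chest (rows x,y,z)
 [[-0.009  0.012 -1.   ]
 [-0.    -1.    -0.012]
 [-1.    -0.     0.009]]
turn units to z=+X 35.9992724650488 to z=-X -0.0007275349512042339
[-.091,-.095,.042] world [ 0.57  -0.19   0.042] units [-0.095  0.068 -0.503]
```

{"api": "step_arm", "payload": {
  "increments": [-0.02, 0.02, -0.1, 0, 1, -0.04, 0.04, -0.2, 0, 1, -0.06, 0.06, -0.3, 0, 1, -0.08, 0.06, -0.38, 0, 1, -0.09, 0.06, -0.44, 0, 1]
}}

```text
t: 3.28
tcp_pos: [0.5667, -0.1903, 0.0419]
tool_rot: [-0.701, -0.067, 0.708, -0.059]
force: [-1.2, -0.6, -1.1]
finger_gap: -0.002
```

{"api": "step_arm", "payload": {
  "increments": [0, 0, -0.04, 0, 1, 0, 0, -0.08, 0, 1, 0, 0, -0.12, 0, 1, 0, 0, -0.15, 0, 1, 0, 0, -0.15, 0, 1]
}}

```text
t: 3.9
tcp_pos: [0.5686, -0.1898, 0.042]
tool_rot: [-0.696, -0.068, 0.713, -0.059]
force: [-18.9, -8.2, 9.3]
finger_gap: 0.002
```

```bash
python3 g.py "[-.091,-.095,.042]"
```

```text
t 3.9 chest tcp [-0.092 -0.095  0.042] F chest [-20.075  -4.712   9.323] gap 0.0019264564258191133 q6 0.8870673477611409
tool axes in chest (rows x,y,z)
 [[-0.023  0.014 -1.   ]
 [ 0.002 -1.    -0.015]
 [-1.    -0.003  0.023]]
turn units to z=+X -35.97347042962312 to z=-X 0.026529570376879974
[-.091,-.095,.042] world [ 0.57  -0.19   0.042] units [-0.001  0.006 -0.023]
```

The drawer hit its stop: 20 N with the TCP at x = −92 mm, which matches the home position. Now I'll back off and shift to the wide drawer.

{"api": "step_arm", "payload": {
  "increments": [0, 0, 0.5, 0, 1, 0, 0, 1.0, 0, 1, -0.1, -0.5, 1.4, 0, 1, -0.1, -1.2, 1.4, 0, 1, -0.1, -1.9, 1.4, 0, 1]
}}

```text
t: 4.53
tcp_pos: [0.4668, -0.0928, 0.0522]
tool_rot: [-0.697, -0.067, 0.712, -0.059]
force: [-0.5, -0.2, 0.5]
finger_gap: 0.002
```

```bash
python3 g.py "[-.145,.051,.042]" "[-.091,.051,.042]"
```

```text
t 4.525 chest tcp [-0.175  0.019  0.052] F chest [-0.509 -0.154  0.528] gap 0.002070691674167997 q6 0.9630559044832138
tool axes in chest (rows x,y,z)
 [[-0.02   0.013 -1.   ]
 [ 0.    -1.    -0.013]
 [-1.    -0.     0.02 ]]
turn units to z=+X -35.99904876609011 to z=-X 0.0009512339098876055
[-.145,.051,.042] world [ 0.491 -0.056  0.042] units [ 0.167 -0.533 -0.509]
[-.091,.051,.042] world [ 0.544 -0.046  0.042] units [ 0.15  -0.533 -1.409]
```

{"api": "step_arm", "payload": {
  "increments": [0.08, -0.3, 0, 0, 1, 0.15, -0.53, -0.1, 0, 1, 0.15, -0.53, -0.3, 0, 1, 0.15, -0.53, -0.45, 0, 1, 0.15, -0.53, -0.55, 0, 1]
}}

```text
t: 5.15
tcp_pos: [0.4952, -0.0564, 0.043]
tool_rot: [-0.698, -0.066, 0.711, -0.059]
force: [-0.4, 0.1, -0.2]
finger_gap: -0.0
```

{"api": "step_arm", "payload": {
  "increments": [0, 0, -0.1, 0, 1, 0, 0, -0.2, 0, 1, 0, 0, -0.3, 0, 1, 0, 0, -0.4, 0, 1, 0, 0, -0.5, 0, 1]
}}

```text
t: 5.78
tcp_pos: [0.5251, -0.0511, 0.0425]
tool_rot: [-0.698, -0.066, 0.711, -0.059]
force: [-1.8, -1.0, 1.1]
finger_gap: -0.002
```

```bash
python3 g.py "[-.091,.051,.042]"
```

```text
t 5.775 chest tcp [-0.111  0.05   0.042] F chest [-1.902 -0.636  1.106] gap -0.0018978336112456132 q6 1.0809871100901085
tool axes in chest (rows x,y,z)
 [[-0.018  0.012 -1.   ]
 [-0.001 -1.    -0.012]
 [-1.     0.     0.018]]
turn units to z=+X 35.993620893714706 to z=-X -0.006379106285294256
[-.091,.051,.042] world [ 0.544 -0.046  0.042] units [ 0.002 -0.024 -0.327]
```

{"api": "step_arm", "payload": {
  "increments": [0, 0, -0.09, 0, 1, 0, 0, -0.17, 0, 1, 0, 0, -0.24, 0, 1, 0, 0, -0.3, 0, 1, 0, 0, -0.35, 0, 1]
}}

```text
t: 6.4
tcp_pos: [0.5425, -0.0478, 0.0421]
tool_rot: [-0.695, -0.067, 0.714, -0.06]
force: [-12.3, -7.4, 10.1]
finger_gap: 0.001
```

{"api": "step_arm", "payload": {
  "increments": [0, 0, -0.04, 0, 1, 0, 0, -0.08, 0, 1, 0, 0, -0.12, 0, 1, 0, 0, -0.12, 0, 1, 0, 0, -0.12, 0, 1]
}}

```text
t: 7.02
tcp_pos: [0.5421, -0.0477, 0.0422]
tool_rot: [-0.689, -0.068, 0.719, -0.06]
force: [-16.7, -10.8, 14.0]
finger_gap: 0.004
```

```bash
python3 g.py
```

```text
t 7.025 chest tcp [-0.093  0.05   0.042] F chest [-18.375  -7.627  13.955] gap 0.004114264875992888 q6 1.105313071014121
tool axes in chest (rows x,y,z)
 [[-0.042  0.015 -0.999]
 [ 0.004 -1.    -0.015]
 [-0.999 -0.004  0.041]]
turn units to z=+X -35.95882018400996 to z=-X 0.04117981599003997
```

{"api": "step_arm", "payload": {
  "increments": [0, 0, 0.6, 0, 1, 0, 0, 1.2, 0, 1, -0.9, 0, 1.6, 0, 1, -1.8, 0, 1.8, 0, 1, -2.7, 0, 1.8, 0, 1]
}}

```text
t: 7.65
tcp_pos: [0.4425, -0.0686, 0.21]
tool_rot: [-0.689, -0.068, 0.719, -0.06]
force: [0.2, 0.5, 0.3]
finger_gap: -0.001
```

{"api": "step_arm", "payload": {
  "increments": [-0.6, 0, 0, 0, 1, -1.3, 0, 0, 0, 1, -1.7, 0.2, 0, 0, 1, -1.7, 0.4, 0, 0, 1, -1.7, 0.7, 0, 0, 1]
}}

```text
t: 8.28
tcp_pos: [0.4542, -0.111, 0.3104]
tool_rot: [-0.689, -0.068, 0.719, -0.06]
force: [0.2, 0.2, -0.1]
finger_gap: -0.005
```

```bash
python3 - <<'E'
from station import *
import cv2,numpy as np
a=snapshot("scene")[150:420,200:470];b=snapshot("side")[120:400,280:510]
a=cv2.resize(a,None,fx=1.45,fy=1.45,interpolation=cv2.INTER_CUBIC)
b=cv2.resize(b,None,fx=1.75,fy=1.75,interpolation=cv2.INTER_CUBIC)
o=np.zeros((500,800,3),np.uint8);o[:a.shape[0],:a.shape[1]]=a;o[:b.shape[0],396:396+b.shape[1]]=b[:,:404];cv2.imwrite("pics/c3.png",o)
E
python3 g.py
```

```text
t 8.375 chest tcp [-0.191  0.002  0.31 ] F chest [-0.337 -0.468 -0.013] gap 0.0023752637704271295 q6 0.9238495738944984
tool axes in chest (rows x,y,z)
 [[-0.043  0.016 -0.999]
 [ 0.    -1.    -0.016]
 [-0.999 -0.001  0.043]]
turn units to z=+X -35.99654372235273 to z=-X 0.00345627764726828
```

View pics/c3.png

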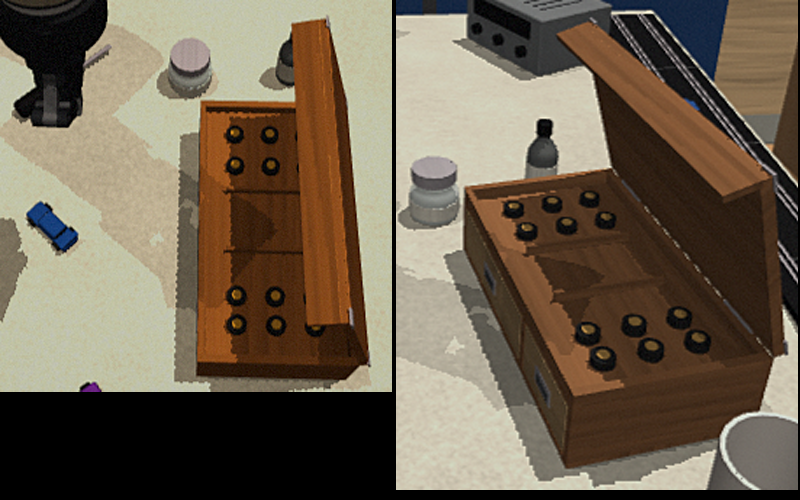

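The drawers are flush and the tray and bystanders are unchanged; the lid is still raised (edge in the side crop from (560,30) to (770,185)). Now I'll move over and behind the lid.

{"api": "step_arm", "payload": {
  "increments": [-0.2, 0, -0.9, 0, 1, -0.2, 0, -1.8, 0, 1, -0.2, 0, -2.7, 0, 1, -0.2, 0, -3.6, 0, 1, -0.2, 0, -4.4, 0, 1]
}}

```text
t: 9.0
tcp_pos: [0.7158, -0.0649, 0.308]
tool_rot: [-0.687, -0.068, 0.721, -0.058]
force: [0.1, -0.2, 1.1]
finger_gap: -0.0
```

```bash
python3 g.py "[.09,0,.3]" "[.09,0,.22]" "[.0576,0,.2225]"
```

```text
t 9.0 chest tcp [0.075 0.002 0.308] F chest [ 0.075 -0.17   1.097] gap -0.00047141791779090595 q6 1.1482135989859223
tool axes in chest (rows x,y,z)
 [[-0.046  0.017 -0.999]
 [ 0.    -1.    -0.017]
 [-0.999 -0.001  0.046]]
turn units to z=+X -35.99820191646103 to z=-X 0.0017980835389721506
[.09,0,.3] world [ 0.731 -0.064  0.3  ] units [ 0.12   0.04  -0.261]
[.09,0,.22] world [ 0.731 -0.064  0.22 ] units [ 1.452  0.063 -0.322]
[.0576,0,.2225] world [ 0.699 -0.07   0.223] units [1.435 0.062 0.219]
```

{"api": "step_arm", "payload": {
  "increments": [0, 0.03, -0.25, 0, 1, 0.5, 0.05, -0.3, 0, 1, 1.0, 0.06, -0.3, 0, 1, 1.4, 0.06, -0.3, 0, 1, 1.45, 0.06, -0.15, 0, 1]
}}

```text
t: 9.62
tcp_pos: [0.7189, -0.0656, 0.2159]
tool_rot: [-0.685, -0.069, 0.723, -0.057]
force: [-0.1, -0.3, -0.6]
finger_gap: 0.004
```

```bash
python3 g.py $(python3 - <<'E'
import numpy as np
for th in (1.3,1.2,1.1,1.0,.9,.8,.7,.6,.5,.4,.3,.2,.1,0):
    r=.15;print(f"[{.08-r*np.cos(th)+.01*np.sin(th)+.011:.4f},0,{.076+r*np.sin(th)+.01*np.cos(th):.4f}]")
E
)
```

```text
t 9.625 chest tcp [0.078 0.001 0.216] F chest [-0.117 -0.32  -0.568] gap 0.0038482073828203767 q6 1.1487334654301837
tool axes in chest (rows x,y,z)
 [[-0.053  0.021 -0.998]
 [-0.    -1.    -0.021]
 [-0.998 -0.001  0.053]]
turn units to z=+X 35.99922461586706 to z=-X -0.000775384132941781
[0.0605,0,0.2232] world [ 0.702 -0.07   0.223] units [-0.106  0.014  0.291]
[0.0460,0,0.2194] world [ 0.688 -0.072  0.219] units [-0.03   0.016  0.529]
[0.0319,0,0.2142] world [ 0.674 -0.075  0.214] units [0.069 0.018 0.759]
[0.0184,0,0.2076] world [ 0.661 -0.077  0.208] units [0.191 0.02  0.978]
[0.0056,0,0.1997] world [ 0.648 -0.079  0.2  ] units [0.333 0.023 1.184]
[-0.0063,0,0.1906] world [ 0.637 -0.081  0.191] units [0.495 0.026 1.374]
[-0.0173,0,0.1803] world [ 0.626 -0.083  0.18 ] units [0.677 0.03  1.548]
[-0.0272,0,0.1689] world [ 0.616 -0.085  0.169] units [0.875 0.034 1.702]
[-0.0358,0,0.1567] world [ 0.607 -0.087  0.157] units [1.086 0.038 1.835]
[-0.0433,0,0.1436] world [ 0.6   -0.088  0.144] units [1.31  0.042 1.948]
[-0.0493,0,0.1299] world [ 0.594 -0.089  0.13 ] units [1.543 0.047 2.036]
[-0.0540,0,0.1156] world [ 0.59  -0.09   0.116] units [1.786 0.052 2.101]
[-0.0573,0,0.1009] world [ 0.586 -0.09   0.101] units [2.033 0.057 2.143]
[-0.0590,0,0.0860] world [ 0.585 -0.091  0.086] units [2.283 0.063 2.158]
```

{"api": "step_arm", "payload": {
  "increments": [-0.08, 0.01, 0.2, 0, 1, -0.1, 0.01, 0.32, 0, 1, -0.06, 0.01, 0.45, 0, 1, -0.02, 0.02, 0.57, 0, 1, 0.03, 0.02, 0.69, 0, 1]
}}

```text
t: 10.25
tcp_pos: [0.6786, -0.0744, 0.2172]
tool_rot: [-0.686, -0.068, 0.723, -0.058]
force: [1.0, 0.1, 2.5]
finger_gap: 0.002
```

```bash
cat > l.sh <<'E'
python3 g.py $(python3 - $@ <<'P'
import numpy as np,sys
for a in sys.argv[1:]:
    th=float(a);r=.15;print(f"[{.08-r*np.cos(th)+.01*np.sin(th)+.011:.4f},0,{.076+r*np.sin(th)+.01*np.cos(th):.4f}]")
P
)
E
bash l.sh 1.1 1.02 .94 .86 .78 .7
```

```text
t 10.25 chest tcp [ 0.036 -0.001  0.217] F chest [ 0.953 -0.091  2.465] gap 0.0016498673956833133 q6 1.1229396844300283
tool axes in chest (rows x,y,z)
 [[-0.051  0.02  -0.999]
 [ 0.    -1.    -0.02 ]
 [-0.999 -0.001  0.051]]
turn units to z=+X -35.99969273956001 to z=-X 0.00030726043999038664
[0.0319,0,0.2142] world [ 0.674 -0.075  0.214] units [ 0.054 -0.007  0.072]
[0.0210,0,0.2090] world [ 0.663 -0.077  0.209] units [ 0.15  -0.006  0.249]
[0.0106,0,0.2030] world [ 0.653 -0.078  0.203] units [ 0.259 -0.004  0.417]
[0.0007,0,0.1962] world [ 0.643 -0.08   0.196] units [ 0.38  -0.001  0.576]
[-0.0086,0,0.1886] world [ 0.634 -0.082  0.189] units [0.514 0.001 0.724]
[-0.0173,0,0.1803] world [ 0.626 -0.083  0.18 ] units [0.66  0.004 0.862]
```

{"api": "step_arm", "payload": {
  "increments": [0.1, 0, 0.16, 0, 1, 0.2, 0, 0.33, 0, 1, 0.32, 0, 0.5, 0, 1, 0.45, 0, 0.65, 0, 1, 0.59, 0, 0.79, 0, 1]
}}

```text
t: 10.88
tcp_pos: [0.6292, -0.0826, 0.1836]
tool_rot: [-0.685, -0.068, 0.723, -0.058]
force: [0.9, -1.2, 2.5]
finger_gap: -0.005
```

```bash
bash l.sh .74 .66 .58 .5 .42 .34
```

```text
t 10.875 chest tcp [-0.014  0.     0.184] F chest [ 0.646 -1.286  2.498] gap -0.005440002012356222 q6 1.0917027690436267
tool axes in chest (rows x,y,z)
 [[-0.051  0.02  -0.998]
 [ 0.    -1.    -0.02 ]
 [-0.998 -0.001  0.051]]
turn units to z=+X -35.99977312530189 to z=-X 0.00022687469810875883
[-0.0130,0,0.1845] world [ 0.63  -0.083  0.184] units [-0.016  0.002 -0.011]
[-0.0214,0,0.1759] world [ 0.622 -0.084  0.176] units [0.134 0.005 0.122]
[-0.0290,0,0.1666] world [ 0.614 -0.085  0.167] units [0.296 0.008 0.24 ]
[-0.0358,0,0.1567] world [ 0.607 -0.087  0.157] units [0.466 0.011 0.345]
[-0.0419,0,0.1463] world [ 0.601 -0.088  0.146] units [0.645 0.014 0.438]
[-0.0471,0,0.1355] world [ 0.596 -0.089  0.136] units [0.829 0.018 0.515]
```

{"api": "step_arm", "payload": {
  "increments": [0.14, 0, 0.12, 0, 1, 0.3, 0, 0.24, 0, 1, 0.47, 0, 0.35, 0, 1, 0.65, 0, 0.44, 0, 1, 0.83, 0, 0.51, 0, 1]
}}

```text
t: 11.5
tcp_pos: [0.5958, -0.0875, 0.1345]
tool_rot: [-0.685, -0.068, 0.723, -0.057]
force: [0.6, -1.3, 1.4]
finger_gap: -0.002
```

```bash
bash l.sh .34 .27 .2 .13 .07 .03 0
```

```text
t 11.5 chest tcp [-0.047  0.001  0.135] F chest [ 0.316 -1.36   1.391] gap -0.002301410051132518 q6 1.06973442326461
tool axes in chest (rows x,y,z)
 [[-0.052  0.02  -0.998]
 [-0.    -1.    -0.02 ]
 [-0.998 -0.001  0.052]]
turn units to z=+X 35.99969252118926 to z=-X -0.00030747881074262297
[-0.0471,0,0.1355] world [ 0.596 -0.089  0.136] units [-0.017  0.02  -0.006]
[-0.0509,0,0.1256] world [ 0.593 -0.089  0.126] units [0.151 0.024 0.049]
[-0.0540,0,0.1156] world [ 0.59  -0.09   0.116] units [0.321 0.027 0.092]
[-0.0564,0,0.1054] world [ 0.587 -0.09   0.105] units [0.492 0.031 0.123]
[-0.0579,0,0.0965] world [ 0.586 -0.091  0.097] units [0.642 0.034 0.14 ]
[-0.0586,0,0.0905] world [ 0.585 -0.091  0.09 ] units [0.742 0.036 0.147]
[-0.0590,0,0.0860] world [ 0.585 -0.091  0.086] units [0.817 0.037 0.149]
```

{"api": "step_arm", "payload": {
  "increments": [0.14, 0.01, 0.05, 0, 1, 0.28, 0.02, 0.09, 0, 1, 0.42, 0.02, 0.12, 0, 1, 0.56, 0.03, 0.13, 0, 1, 0.68, 0.03, 0.14, 0, 1]
}}

```text
t: 12.12
tcp_pos: [0.5849, -0.0901, 0.0935]
tool_rot: [-0.684, -0.069, 0.724, -0.057]
force: [-1.9, 0.2, 1.7]
finger_gap: 0.001
```

{"api": "step_arm", "payload": {
  "increments": [0.05, 0, 0, 0, 1, 0.1, 0, 0, 0, 1, 0.15, 0, 0, 0, 1, 0.19, 0, 0, 0, 1, 0.19, 0, 0, 0, 1]
}}

```text
t: 12.75
tcp_pos: [0.5843, -0.0903, 0.086]
tool_rot: [-0.685, -0.069, 0.723, -0.058]
force: [-6.9, 0.8, 22.8]
finger_gap: -0.001
```

```bash
bash l.sh 0
```

```text
t 12.75 chest tcp [-0.059  0.001  0.086] F chest [-6.658  2.029 22.821] gap -0.00054933929056078 q6 1.061409296332271
tool axes in chest (rows x,y,z)
 [[-0.053  0.02  -0.998]
 [ 0.001 -1.    -0.02 ]
 [-0.998 -0.002  0.053]]
turn units to z=+X -35.99256385292789 to z=-X 0.0074361470721100885
[-0.0590,0,0.0860] world [ 0.585 -0.091  0.086] units [-0.     0.009 -0.004]
```

The lid is shut: TCP at 86 mm with 23 N pressing. I'll lift off and check.

{"api": "step_arm", "payload": {
  "increments": [-0.3, 0, 0, 0, 1, -0.9, 0, 0, 0, 1, -1.7, 0, 0.5, 0, 1, -2.5, 0, 1.2, 0, 1, -3, 0, 2, 0, 1]
}}

```text
t: 13.38
tcp_pos: [0.4769, -0.1143, 0.2744]
tool_rot: [-0.686, -0.068, 0.722, -0.059]
force: [0.4, -0.5, 0.4]
finger_gap: -0.004
```

{"api": "step_arm", "payload": {
  "increments": [0, 0, 0.4, 0, 1, 0, 0, 0.8, 0, 1, 0, 0, 1.0, 0, 1, 0, 0, 1, 0, 1, 0, 0, 1, 0, 1]
}}

```text
t: 14.0
tcp_pos: [0.4189, -0.1253, 0.2773]
tool_rot: [-0.686, -0.068, 0.722, -0.059]
force: [-0.7, 0.9, -0.2]
finger_gap: 0.001
```

```bash
python3 - <<'E'
from station import *
import cv2,numpy as np
a=snapshot("scene")[150:480,200:470];b=snapshot("side")[160:480,180:580]
b=cv2.resize(b,None,fx=1.3,fy=1.3,interpolation=cv2.INTER_CUBIC)
o=np.zeros((420,800,3),np.uint8);o[:330,:270]=a;o[:416,274:794]=b;cv2.imwrite("pics/c4.png",o)
E
python3 g.py
```

```text
t 14.1 chest tcp [-0.228 -0.004  0.277] F chest [-0.887  0.277  0.689] gap 0.0049706742203851646 q6 0.8657130913025189
tool axes in chest (rows x,y,z)
 [[-0.049  0.016 -0.999]
 [ 0.002 -1.    -0.017]
 [-0.999 -0.003  0.049]]
turn units to z=+X -35.97719968007097 to z=-X 0.02280031992902991
```

View pics/c4.png

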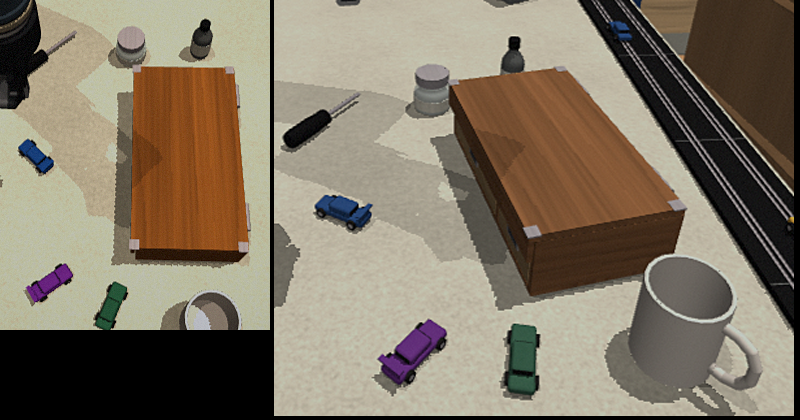

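The lid lies level on the box (side crop corners at (455,85), (532,230) and (680,205)), the drawers are flush, and the bystanders are where they stood. I'm handing in.

```bash
python3 -c "from station import *;print(sign_off())"
```

```text
the job is handed in; nothing more can be done
None
```

The pit box is shut and the job is handed in, at about 14 s on the robot's clock against the 51 s limit. I pushed the narrow drawer and then the wide one home with closed fingertips. Only then did I ease the lid down from behind, at about 0.6 to 1 rad/s commanded.

- **Drawers:** both ran against their stops, at about 20 N (narrow) and 18 N (wide). The fingertip stood 92–93 mm from the chest's middle, which fits fully home. The pictures taken before the lid was closed show both faces flush.
- **Lid:** the fingertip stood at 86 mm with about 23 N on the outer face, which is the shut height. The last pictures show it lying level.
- **Bystanders:** by eye they are where they stood, and the robot is clear of everything.
- **Not checked:** the cars were last seen upright before the narrow drawer was pushed. Once each drawer was home, its car was hidden, so I only infer they still stand from the slow, smooth pushes (about 50 mm/s).
- **Small disagreements:** the tool picked up a tilt of about 3° and briefly sat 5 mm low during the first push. Neither did any harm.

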